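Scoop the soaps out of the washroom bin

TASK

Fill the steel scoop with the two round soaps lying in the rectangular grey bin: run the scoop along the bin's floor and use the bin's end wall and corners as a backstop so that both soaps ride up into it. Then carry the loaded scoop out and set it down flat on the steel tray, both soaps still in it, and let go. Do not touch the soaps with the gripper, and leave the other toiletries where they are.

Things in the scene. Friction and masses are not known exactly. Their poses are not given: they have to be found in the camera images.
- scoop: Flat steel scoop, loose, 0.28 kg, on the table. Origin: centre of the pan's underside; x forward to the open lip, z up. Pan 130 long (x -65 to +65), 132 wide, floor 3 thick, thinning to 2 at the lip. Side cheeks 28 high, 3 thick, from the back to x = +23, the lip's sides open ahead of that. Back wall 36 high at x = -65; a neck above it carries a black block grip.
- scoop_grip (a point): Centre of the scoop's black block grip, at (-50, 0, 79) in the scoop's frame. The grip is 22 thick along the scoop's x, 56 wide along y and 44 high (57 to 101 above the underside). Take it from above with the fingers closing along the scoop's x, across the 22 mm.
- bin: Open rectangular grey plastic bin fixed to the table, outer 338 (its x) by 198 (its y) by 50 high, walls and floor 4 thick; inside 330 by 190. Origin: centre of its underside. Its x axis, the long way, points roughly to the robot's left. The soaps start in its +x half, so the scoop fits in flat behind them at the -x end.
- bin_floor (a point): Centre of the bin's inner floor, 4 above the table; axes as the bin.
- soap_a_mid (a point): Centre of one of two alike ivory round soaps, loose, slippery (friction about 0.25), 0.07 kg: pillow-shaped disc, 60 in diameter at mid height, 24 thick, flat faces 36 across, bevelled edges. Starts flat on the bin floor. z is the disc's axis.
- soap_b_mid (a point): Centre of the other soap, same shape.
- tray: Shallow dark steel tray fixed to the table, outer 200 (its x) by 190 (its y), rim 12 high, walls and floor 4 thick. Origin: centre of its underside. The scoop belongs inside the rim, in any direction that fits.
- mug: Bystander: steel mug, 76 in diameter, 85 high, beyond the task's things.
- pump_bottle: Bystander: amber bottle, 60 in diameter, 150 high, beyond the task's things.
- cream_jar: Bystander: white jar, 64 in diameter, 50 high, beyond the bin.
- nail_brush: Bystander: wooden nail brush, 90 x 40 x 24, lying beyond the scoop.
- soap_carton: Bystander: cardboard carton, 60 x 95 x 40, beyond the bin.
- soap_a: The soap of point soap_a_mid; origin at the centre of its underside, z up along its axis.
- soap_b: The soap of point soap_b_mid; origin at the centre of its underside, z up along its axis.
Not all that is in view belongs to the job. What is shaped like the scoop but red is not meant.

How it is judged:
On the way:
1. both soaps lie in the scoop while the scoop is down in the bin (x of soap_a_mid in the frame of scoop between -0.065 and 0.05 m and y of soap_a_mid in the frame of scoop between -0.055 and 0.055 m and z of soap_a_mid in the frame of scoop between 0.008 and 0.045 m and x of soap_b_mid in the frame of scoop between -0.065 and 0.05 m and y of soap_b_mid in the frame of scoop between -0.055 and 0.055 m and z of soap_b_mid in the frame of scoop between 0.008 and 0.045 m and height (world z) of scoop below 0.04 m and x of scoop in the frame of bin between -0.165 and 0.165 m and y of scoop in the frame of bin between -0.09 and 0.09 m), for 0.2 s.
At the end, for the whole second after the job is handed in: Scoop flat on the tray floor inside the rim (within 60 mm of the tray's centre along each tray axis, under 9 mm above its underside, tilt < 0.06 rad), both soaps in its pan (centre at most 50 mm ahead of pan centre, 8 to 45 mm above its underside), all at rest (x of soap_a_mid in the frame of scoop between -0.065 and 0.05 m and y of soap_a_mid in the frame of scoop between -0.055 and 0.055 m and z of soap_a_mid in the frame of scoop between 0.008 and 0.045 m and x of soap_b_mid in the frame of scoop between -0.065 and 0.05 m and y of soap_b_mid in the frame of scoop between -0.055 and 0.055 m and z of soap_b_mid in the frame of scoop between 0.008 and 0.045 m and x of scoop in the frame of tray between -0.06 and 0.06 m and y of scoop in the frame of tray between -0.06 and 0.06 m and z of scoop in the frame of tray below 0.009 m and angle between scoop's own z axis and vertical below 0.06 rad and linear speed of each of scoop, soap_a, soap_b below 0.02 m/s); the robot touches nothing.
It fails at once if the gripper touches a soap (contact force between any of the arm, the fingers and soap_a above 0.3 N or contact force between any of the arm, the fingers and soap_b above 0.3 N).
It fails at once if a bystander is shifted by more than 30 mm (distance of any of mug, pump_bottle, cream_jar, nail_brush, soap_carton from where it was at the start of the episode above 0.03 m).
It also fails if it takes over 72 s, if anything falls off the work surface, if the arm or the gripper's body presses on something with over 40 N, if the wrist force passes 120 N, or if a joint passes its speed limit or range.

ROBOT

A 6-joint arm with a two-finger parallel gripper is mounted at the origin on the work surface. World frame = base frame: x ahead of the robot, y to its left, z up, the work surface at z = 0. Lengths are in m, angles in rad, forces in N, time in s.
With the tool pointing down it reaches from about 0.3 to 0.775 m from the base axis. Payload 14.6 kg.
Tool frame: the origin (TCP) lies at the centre of the arm's flange, where the gripper is bolted on; the fingertips stand 173 mm ahead of it and the grasp point (between the pads) lies 155 mm ahead of it (arm.grip_depth is the distance from the TCP to the grasp point, in m); z points along the fingers, y is the line along which they close (so a half turn about z gives the same grasp; the last joint's range is limited). The gripper opens to 85 mm and grips with 20 to 120 N. Pads are 22 mm wide; open, the fingers measure 114 mm over their backs; the gripper's body (76 mm by 85 mm) begins 54 mm behind the grasp point. The pads swing forward as they close: fully open they stand 13 mm farther back than shut.
Start: joints at [1.209, 0.3, 1.521, -0, 1.321, -0.067], TCP at [0.16, 0.526, 0.405] pointing down, gripper open.
Joint ranges: [-3.03, 3.03], [-0.79, 2.21], [0.23, 2.52], [-1.04, 4.18], [0, 3.07], [-2.55, 2.55]. Speed limits (rad/s): [2.22, 2.22, 2.57, 3.14, 3.14, 3.14].

INTERFACE

Orientations are given as a unit quaternion [x, y, z, w].
In Python, from station import arm, fingers, kin, viewer, hand_in gives the robot as it stands. Calls block until the motion is done:
- arm.movep(position, orientation): joint-space move of the TCP to a pose.
- arm.move_linear(position, rotation=None, max_speed=0.15): straight line of the TCP; rotation=None keeps the orientation; max_speed is the mean speed in m/s.
- arm.goto_joints(angles): joint-space move.
- fingers.move_gripper(opening): finger opening in m; the grip force is fixed at half the most; returns when the fingers have stopped.
- arm.hold(seconds).
- kin.inverse_kinematics(position, orientation): joint angles nearest the present ones, or None.
- viewer.read_camera(name): name is "scene" or "top"; returns a dict with "color" (400x640x3 uint8, red, green, blue), "depth" (400x640 float32, m along the optical axis (not along the pixel's ray), 0 where there is no reading), "camera_matrix" (3x3 intrinsics, pixels), "rvec" (rotation vector, rad) and "tvec" (3), from world to camera coordinates, as OpenCV has them. Camera axes: x right, y down, z forward; pixel columns grow to the right and rows downward; lengths in m; the calibration is good to about 2 mm. A picture is of the moment at which its call begins.
A pose or a line that the arm cannot do raises arm.PlanningError and nothing moves.
- hand_in(): hands the job in; it is judged then, once.
Trained networks look in a picture, given as the dict that the camera call returned (one of the last four; its "shot" number tells which), for a name from the list of things; names that differ only in an ending like _2 or _b are one class to them, and where a whole thing is asked for, a point or a joint stands for the part that bears it (a point fixed in the world has none). Each returns a list of dicts, best first, with "conf" (0 to 1); they miss things now and then, are a little off and sometimes report something else, mostly with a low value. They report only what shows in the picture. A call takes as long as a camera call. They do not tell look-alikes from the thing itself.
- viewer.cut_out(picture, name): "mask" (400x640 bool, what is visible of it) and "bbox" ([left, top, right, bottom] in pixels, round what is visible of it).
Readings, each from a call of its own:
- arm.read_time_s(): time.
- arm.read_q(): joint angles.
- arm.read_joint_vel(): joint speeds.
- arm.read_effort(): joint torques, N m.
- arm.read_position(): TCP position.
- arm.read_orientation(): TCP orientation.
- arm.read_wrist_force(): force on the tool from outside, world axes, zero at the start.
- arm.read_wrist_torque(): the same for the moment, N m.
- arm.read_width(): finger opening in m.
- arm.read_grip_force(): force on a finger pad.
Only numpy, scipy, OpenCV 4.12 (cv2) and the standard library are available. Lean on these libraries where they do the work, as an engineer would, in place of code of your own. Each camera call takes 0.05 s, during which the arm holds its last target. There are 200 camera calls.

## Working session

There is one attempt and no reset: what is moved stays moved. The work goes in short steps, each a Python script; the robot and the scene stay as the last script left them, time stands still between calls to the robot, and variables do not carry over. Pictures are saved under pics/ and viewed, at most 10 in all, crops included, and the job is handed in when it is done.

```bash
mkdir -p pics; ls
cat > h.py <<'E'
import numpy as np, cv2
from station import arm, fingers, kin, viewer, hand_in
from scipy.spatial.transform import Rotation as R
def cloud(p):
    K=p["camera_matrix"];d=p["depth"];v,u=np.indices(d.shape)
    P=np.stack([(u-K[0,2])/K[0,0]*d,(v-K[1,2])/K[1,1]*d,d],-1)
    M=R.from_rotvec(np.ravel(p["rvec"])).as_matrix()
    W=(P-np.ravel(p["tvec"]))@M
    W[d<=0]=np.nan
    return W
def save(p,n,crop=None,scale=1):
    c=p["color"]
    if crop: c=c[crop[1]:crop[3],crop[0]:crop[2]]
    cv2.imwrite(f"pics/{n}.png",cv2.resize(c[...,::-1],None,fx=scale,fy=scale,interpolation=cv2.INTER_CUBIC))
def tool(yaw):  # tool down, closing axis (y) at angle yaw in the world
    y=np.array([np.cos(yaw),np.sin(yaw),0]);z=np.array([0,0,-1.]);x=np.cross(y,z)
    return R.from_matrix(np.stack([x,y,z],1))
E
python3 - <<'E'
from h import *
for n in ("top","scene"):
    p=viewer.read_camera(n); save(p,n+"0"); W=cloud(p)
    for k in ("scoop","scoop_grip","bin","soap_a","tray","mug","pump_bottle","cream_jar","nail_brush","soap_carton"):
        for r in viewer.cut_out(p,k)[:3]:
            m=r["mask"]; w=W[m]; w=w[~np.isnan(w[:,0])]
            print(n,k,round(r["conf"],2),np.array(r["bbox"]).round().tolist(),np.median(w,0).round(3) if len(w) else None, np.percentile(w,[2,98],axis=0).round(3).tolist() if len(w) else None)
print(arm.read_time_s(), arm.read_orientation())
E
```

```text
pics
top scoop 0.97 [444.0, 234.0, 495.0, 292.0] [ 0.28  -0.526  0.004] [[0.209, -0.6, -0.003], [0.357, -0.451, 0.102]]
top scoop 0.79 [366.0, 258.0, 420.0, 311.0] [ 0.222 -0.292  0.003] [[0.156, -0.355, -0.003], [0.286, -0.222, 0.102]]
top scoop 0.75 [301.0, 173.0, 352.0, 221.0] [ 0.485 -0.097  0.004] [[0.422, -0.16, -0.002], [0.55, -0.033, 0.102]]
top scoop_grip 0.81 [364.0, 260.0, 422.0, 314.0] [ 0.221 -0.294  0.003] [[0.155, -0.356, -0.003], [0.288, -0.222, 0.102]]
top scoop_grip 0.81 [156.0, 277.0, 218.0, 338.0] [0.169 0.316 0.004] [[0.097, 0.243, -0.003], [0.241, 0.386, 0.102]]
top scoop_grip 0.62 [301.0, 179.0, 352.0, 219.0] [ 0.485 -0.097  0.004] [[0.422, -0.161, -0.002], [0.551, -0.033, 0.102]]
top bin 0.92 [166.0, 132.0, 290.0, 216.0] [0.561 0.2   0.005] [[0.442, 0.04, -0.001], [0.664, 0.373, 0.051]]
top bin 0.69 [301.0, 131.0, 330.0, 145.0] [ 0.672 -0.062  0.024] [[0.654, -0.105, 0.012], [0.692, -0.022, 0.03]]
top soap_a 0.77 [183.0, 167.0, 200.0, 188.0] [0.551 0.31  0.026] [[0.527, 0.286, 0.019], [0.577, 0.335, 0.033]]
top soap_a 0.53 [301.0, 178.0, 350.0, 221.0] [ 0.485 
[... 2334 characters left out ...]
, 0.006], [0.845, -0.114, 0.152]]
scene cream_jar 0.7 [435.0, 190.0, 452.0, 209.0] [0.791 0.152 0.048] [[0.761, 0.136, 0.004], [0.816, 0.192, 0.054]]
scene nail_brush 0.71 [294.0, 188.0, 348.0, 244.0] [ 0.471 -0.099  0.005] [[0.422, -0.163, 0.001], [0.547, -0.031, 0.102]]
scene nail_brush 0.54 [368.0, 222.0, 389.0, 248.0] [ 0.674 -0.071  0.024] [[0.647, -0.109, 0.0], [0.693, -0.021, 0.028]]
scene soap_carton 0.82 [426.0, 160.0, 448.0, 184.0] [0.744 0.277 0.039] [[0.703, 0.247, 0.002], [0.78, 0.346, 0.044]]
scene soap_carton 0.68 [342.0, 131.0, 416.0, 214.0] [0.551 0.186 0.006] [[0.438, 0.025, 0.001], [0.663, 0.378, 0.051]]
1.1 [ 1.46865446e-01  9.89156479e-01  6.68722666e-06 -1.65765922e-05]
```

View pics/top0.png

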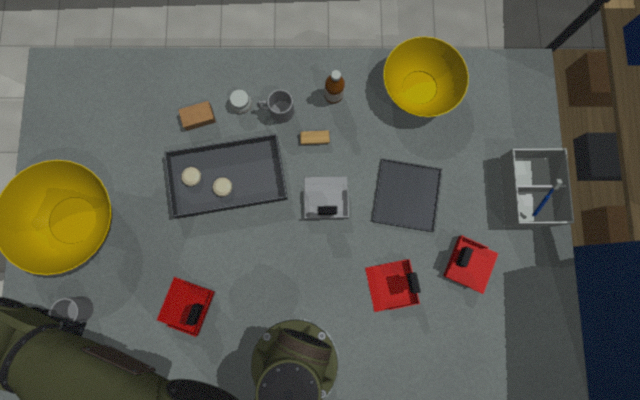

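The top view shows four scoop-shaped things: steel at (327,197), and red at (186,306), (393,286) and (470,264). The steel one fits, because the scoop is described as steel and red ones aren't meant. Its grip is on the robot's side and its lip points away. The soaps are at (191,177) and (222,186) in the bin, and the tray is at (406,195). I'll confirm with a crop and fit the poses.

```bash
cat >> h.py <<'E'
def near(p,name,xy,tol=0.06):
    W=cloud(p);out=[]
    for r in viewer.cut_out(p,name):
        w=W[r["mask"]];w=w[~np.isnan(w[:,0])]
        if len(w)>5 and np.hypot(*(np.median(w,0)[:2]-xy))<tol: return w,r
    return None,None
def rect(w,lo,hi):
    q=w[(w[:,2]>lo)&(w[:,2]<hi)][:,:2]
    return cv2.minAreaRect((q*1000).astype(np.float32)),len(q)
E
python3 - <<'E'
from h import *
p=viewer.read_camera("top"); save(p,"crop1",(280,150,460,250),4)
W=cloud(p); c=p["color"].astype(int)
def box(x0,x1,y0,y1,lo,hi):
    m=(W[...,0]>x0)&(W[...,0]<x1)&(W[...,1]>y0)&(W[...,1]<y1)&(W[...,2]>lo)&(W[...,2]<hi)
    q=W[m]; return cv2.minAreaRect((q[:,:2]*1000).astype(np.float32)),len(q)
print("bin",box(.40,.70,.0,.42,.04,.056))
print("tray",box(.37,.61,-.46,-.23,.0085,.016))
print("grip",box(.4,.58,-.18,-.01,.09,.11))
print("scoop",box(.4,.58,-.18,-.01,.0015,.11))
print("backwall",box(.4,.58,-.18,-.01,.03,.05))
for xy in ((.551,.31),(.519,.215)):
    w,r=near(p,"soap_a",xy,.03)
    t=w[w[:,2]>.02]; print("soap",np.mean([np.percentile(w[:,:2],2,axis=0),np.percentile(w[:,:2],98,axis=0)],0), t.mean(0))
E
```

```text
bin (((552.5258178710938, 203.23951721191406), (200.9951171875, 338.4568786621094), 9.542604446411133), 703)
tray (((495.8421630859375, -347.6258850097656), (192.5708770751953, 205.98629760742188), 79.61180877685547), 518)
grip (((435.7124328613281, -98.00702667236328), (53.95581817626953, 20.735103607177734), 89.35938262939453), 158)
scoop (((490.256103515625, -95.55281829833984), (168.73745727539062, 177.82508850097656), 89.75492095947266), 1843)
backwall (((464.4054870605469, -96.57184600830078), (87.5816421508789, 129.53396606445312), 1.9062973260879517), 84)
soap [0.55302419 0.31004434] [0.55193656 0.31060948 0.02660492]
soap [0.51954475 0.21805924] [0.51942232 0.216958   0.0265004 ]
```

View pics/crop1.png

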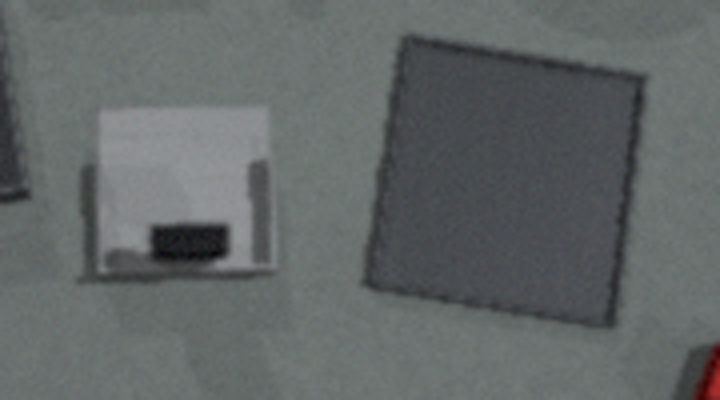

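The crop confirms it: the bare steel scoop, with its black grip at crop (190,242) and its lip away from the robot. The red ones are elsewhere. Next I'll check IK and grasp it.

```bash
cat >> h.py <<'E'
BIN=np.array([.5525,.2032]);BYAW=np.deg2rad(99.54)
TRAY=np.array([.4958,-.3476]);TYAW=np.deg2rad(-10.4)
GZ=.155+.080   # TCP height above scoop underside
def b2w(x,y): return BIN+x*np.array([np.cos(BYAW),np.sin(BYAW)])+y*np.array([-np.sin(BYAW),np.cos(BYAW)])
def pose(xy,z,yaw,pitch=0.,flip=FLIP if 'FLIP' in globals() else 1,pivot=(0,0,0)):
    """TCP pose for scoop origin xy,z,yaw; pitch>0 lifts the lip, turning about pivot (scoop frame)"""
    Rz=R.from_euler('z',yaw); Rs=Rz*R.from_euler('y',-pitch); pv=np.array(pivot)
    o=np.array([*xy,z])+Rz.apply(pv)-Rs.apply(pv)
    t=o+Rs.apply([-.05,0,GZ])
    T=R.from_matrix(np.array([[0,flip,0],[flip,0,0],[0,0,-1.]]))  # tool y = flip*scoop x
    return t,(Rs*T).as_quat()
E
python3 - <<'E'
from h import *
sy=-.008; sxy=np.array([.4357,-.098])+.05*np.array([np.cos(sy),np.sin(sy)])
for f in (1,-1):
    for nm,a in (("pick",(sxy,0,sy)),("b0",(b2w(-.095,.008),.004,BYAW)),("b1",(b2w(.1,.008),.004,BYAW)),("b1t",(b2w(.1,.008),.1,BYAW,.3)),("tray",(TRAY,.004,TYAW)),("trayt",(TRAY,.15,TYAW,.3))):
        q=kin.inverse_kinematics(*pose(*a,flip=f)); print(f,nm,None if q is None else np.round(q,2))
E
```

```text
1 pick [-0.3   0.31  1.96 -0.    0.87 -0.3 ]
1 b0 [ 0.04  0.53  1.61 -0.    1.   -1.7 ]
1 b1 [ 0.38  0.57  1.54 -0.    1.02 -1.36]
1 b1t [ 0.23  0.45  1.55  0.33  1.14 -1.65]
1 tray [-0.71  0.51  1.64 -0.    0.99 -0.53]
1 trayt [-0.81  0.2   1.76  0.22  0.94 -0.73]
-1 pick None
-1 b0 [ 0.04  0.53  1.61 -0.    1.    1.44]
-1 b1 [ 0.38  0.57  1.54 -0.    1.02  1.78]
-1 b1t [0.23 0.45 1.55 0.33 1.14 1.49]
-1 tray None
-1 trayt [-0.81  0.2   1.76  0.22  0.94  2.41]
```

Run:
```python
from h import *
sy=-.008; sxy=np.array([.4357,-.098])+.05*np.array([np.cos(sy),np.sin(sy)])
arm.movep(*pose(sxy,.12,sy))
arm.move_linear(pose(sxy,.0,sy)[0],max_speed=.12)
f0=arm.read_wrist_force()
fingers.move_gripper(.0)
print("w",arm.read_width(),arm.read_grip_force(),np.round(f0,1),np.round(arm.read_wrist_force(),1))
arm.move_linear(pose(sxy,.09,sy)[0],max_speed=.12)
print(np.round(arm.read_wrist_force(),2),np.round(arm.read_wrist_torque(),2))
t,q=pose(b2w(-.095,.008),.09,BYAW)
arm.movep(t,q)
print(arm.read_time_s(),arm.read_position()-t,arm.read_width())
for n in("top","scene"):
    p=viewer.read_camera(n); save(p,n+"2",(140,110,340,235) if n=="top" else (280,90,440,220),4); W=cloud(p)
    for xy in ((.551,.31),(.519,.215)):
        w,r=near(p,"soap_a",xy,.03)
        if w is not None: print(n,"soap",w[w[:,2]>.02].mean(0))
    w,r=near(p,"scoop",b2w(-.095,.008),.09)
    if w is not None:
        d=w[:,:2]-BIN; c,s=np.cos(BYAW),np.sin(BYAW)
        L=np.stack([d@[c,s],d@[-s,c],w[:,2]],1); print(n,"scoop in bin frame",np.percentile(L,[1,50,99],axis=0).round(4))
```

```text
w 0.021194528579921535 59.83287155628204 [0.7 0.3 0.4] [-0.4 -0.3  4.8]
[ 0.37 -0.53 -3.04] [-0.06  0.1   0.01]
7.6 [-0.00012002 -0.00036843 -0.00036868] 0.02174913602195455
top soap [0.55132856 0.31087567 0.02654872]
top soap [0.52087102 0.22297001 0.02939266]
scene soap [0.5546776  0.3060393  0.02651627]
scene scoop in bin frame [[-0.1631 -0.0573  0.0883]
 [-0.1541 -0.0069  0.1037]
 [-0.0309  0.0735  0.1915]]
```

View pics/top2.png

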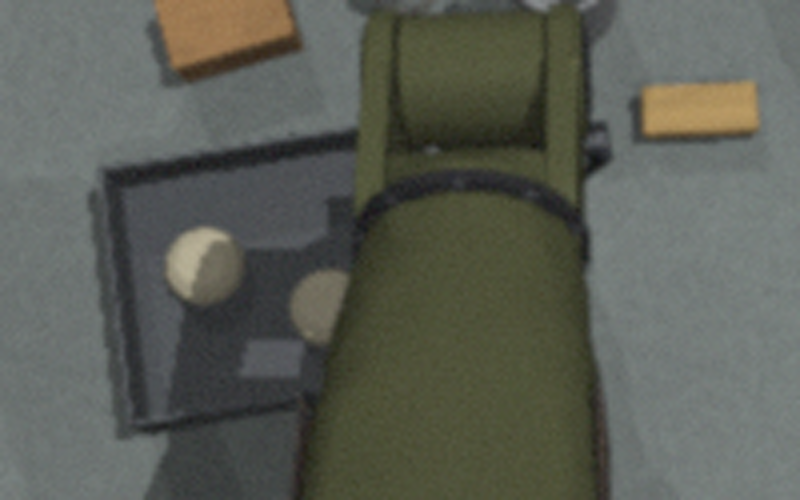

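View pics/scene2.png

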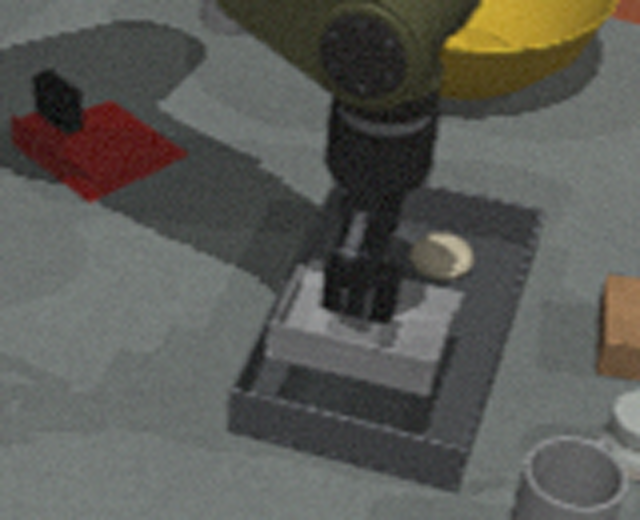

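```bash
cat >> h.py <<'E'
LIP=(.065,0,0)
def go(lipx,by,z,pitch=0.,v=.06,pivot=LIP,dyaw=0.):
    t,q=pose(b2w(lipx-.065,by),z,BYAW+dyaw,pitch,pivot=pivot)
    arm.move_linear(t,q,max_speed=v)
    f=np.array(arm.read_wrist_force());c,s=np.cos(BYAW),np.sin(BYAW)
    fb=[f[0]*c+f[1]*s,-f[0]*s+f[1]*c,f[2]]
    print("lip",lipx,z,"F bin",np.round(fb,1),"dz",np.round(arm.read_position()[2]-t[2],4))
    return fb
def soaps():
    for n in("top","scene"):
        p=viewer.read_camera(n);W=cloud(p)
        for r in viewer.cut_out(p,"soap_a"):
            w=W[r["mask"]];w=w[~np.isnan(w[:,0])]
            if len(w)<8: continue
            d=w[:,:2]-BIN; c,s=np.cos(BYAW),np.sin(BYAW)
            L=np.stack([d@[c,s],d@[-s,c],w[:,2]],1)
            if abs(np.median(L[:,0]))<.17 and abs(np.median(L[:,1]))<.1: print(n,round(r["conf"],2),len(w),np.round(np.percentile(L,[3,50,97],axis=0),3).tolist())
    return p
E
python3 - <<'E'
from h import *
go(-.026,.007,.02)
for z in (.008,.006,.005,.004): 
    f=go(-.026,.007,z,v=.03)
    if f[2]>3: break
go(-.026,.007,.0045,-.015)
go(.02,.007,.0045,-.015,.05)
go(.06,.007,.0045,-.015,.05)
go(.085,.007,.0045,-.015,.05)
p=soaps(); save(p,"scene3",(320,110,420,220),5); print(arm.read_time_s())
E
```

```text
lip -0.026 0.02 F bin [ 0.   0.9 -2.6] dz 0.0004
lip -0.026 0.008 F bin [-0.4  0.  -2.2] dz -0.0001
lip -0.026 0.006 F bin [-0.1  0.2 -2.5] dz -0.0001
lip -0.026 0.005 F bin [-0.1 -0.3 -2.9] dz -0.0
lip -0.026 0.004 F bin [1.  1.4 1.9] dz 0.0003
lip -0.026 0.0045 F bin [ 0.2  0.4 -2.5] dz -0.0
lip 0.02 0.0045 F bin [ 0.8  0.2 -3.5] dz -0.0
lip 0.06 0.0045 F bin [-1.1 -0.2 -3.5] dz -0.0
lip 0.085 0.0045 F bin [-0.1 -0.3 -2.9] dz -0.0
scene 0.44 118 [[0.079, -0.041, 0.016], [0.096, -0.02, 0.027], [0.121, 0.005, 0.032]]
13.7333
```

View pics/scene3.png

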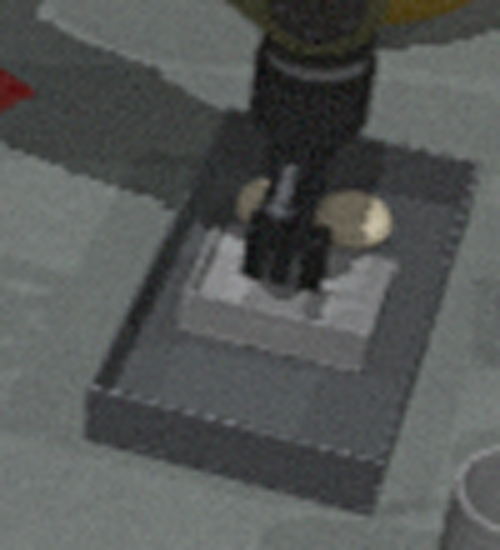

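```bash
cat >> h.py <<'E'
def ivory():
    for n in("top","scene"):
        p=viewer.read_camera(n);W=cloud(p);c=p["color"].astype(int)
        d=W[...,:2]-BIN;cc,s=np.cos(BYAW),np.sin(BYAW)
        L=np.stack([d@[cc,s],d@[-s,cc],W[...,2]],-1)
        m=(abs(L[...,0])<.17)&(abs(L[...,1])<.097)&(L[...,2]<.09)&(c[...,0]-c[...,2]>18)
        k,lab=cv2.connectedComponents(m.astype(np.uint8))
        for i in range(1,k):
            l=L[lab==i]
            if len(l)>=6: print(n,len(l),np.round(np.percentile(l,[2,50,98],axis=0),3).tolist(),"topface",np.round(l[l[:,2]>np.percentile(l[:,2],60)].mean(0),3))
    return p
E
python3 - <<'E'
from h import *
ivory()
E
```

```text
top 27 [[0.119, -0.04, 0.021], [0.122, -0.026, 0.026], [0.13, -0.012, 0.032]] topface [ 0.122 -0.021  0.029]
scene 6 [[0.095, 0.055, 0.026], [0.104, 0.058, 0.028], [0.115, 0.063, 0.03]] topface [0.102 0.058 0.03 ]
scene 63 [[0.08, -0.041, 0.02], [0.099, -0.028, 0.027], [0.119, -0.005, 0.031]] topface [ 0.102 -0.023  0.03 ]
```

Run:
```python
from h import *
for x in (.09,.1,.11,.12,.13,.138,.146,.152):
    f=go(x,.0095,.0045,-.015,.04)
    if abs(f[0])>30 or f[2]>25: print("stop");break
p=ivory(); print(arm.read_time_s(),arm.read_width())
save(p,"scene4",(330,110,430,210),5)
```

```text
lip 0.09 0.0045 F bin [-0.4 -0.3 -3.7] dz -0.0
lip 0.1 0.0045 F bin [ 0.3  1.5 -3.4] dz -0.0
lip 0.11 0.0045 F bin [ 0.  -0.4 -2.9] dz 0.0
lip 0.12 0.0045 F bin [ 0.7  1.1 -3.5] dz -0.0001
lip 0.13 0.0045 F bin [ 1.1 -0.4 -4. ] dz -0.0001
lip 0.138 0.0045 F bin [-0.   0.2 -4.1] dz -0.0
lip 0.146 0.0045 F bin [ 0.3  1.1 -3.1] dz 0.0
lip 0.152 0.0045 F bin [-0.1  0.3 -3.8] dz -0.0
scene 13 [[0.11, 0.054, 0.018], [0.116, 0.062, 0.026], [0.125, 0.07, 0.03]] topface [0.116 0.06  0.028]
scene 51 [[0.107, -0.041, 0.022], [0.12, -0.028, 0.03], [0.143, -0.011, 0.034]] topface [ 0.128 -0.022  0.032]
16.825 0.021652460459073243
```

View pics/scene4.png

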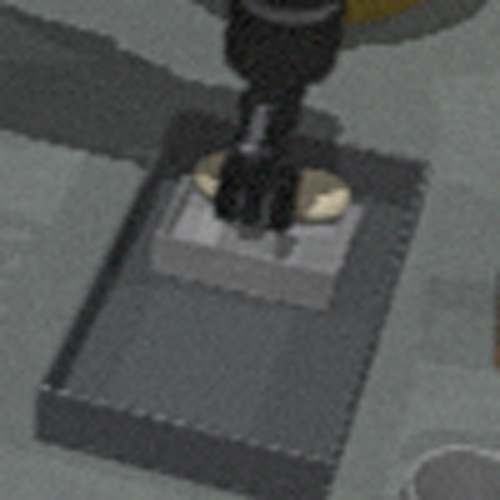

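Both soaps now overlap the lip: soap a is at crop (325,195) and soap b at crop (210,172), against the end wall. I'll push on to the wall.

Run:
```python
from h import *
for x in (.156,.159,.162,.1645):
    f=go(x,.0095,.0045,-.015,.03)
    if abs(f[0])>15: print("stop");break
f=go(x-.0015,.0095,.0045,0,.03)
p=ivory(); print(arm.read_time_s())
save(p,"scene5",(330,110,430,210),5)
```

```text
lip 0.156 0.0045 F bin [ 0.3 -0.1 -3.5] dz 0.0
lip 0.159 0.0045 F bin [ 0.9  0.  -3.4] dz -0.0
lip 0.162 0.0045 F bin [ 0.4  0.6 -4.4] dz -0.0
lip 0.1645 0.0045 F bin [-0.3  0.4 -4.4] dz -0.0
lip 0.163 0.0045 F bin [ 0.   0.3 -4.3] dz -0.0001
scene 26 [[0.105, 0.051, 0.018], [0.114, 0.061, 0.028], [0.127, 0.071, 0.035]] topface [0.115 0.06  0.031]
scene 7 [[0.137, -0.023, 0.03], [0.146, -0.013, 0.032], [0.15, -0.009, 0.034]] topface [ 0.144 -0.017  0.034]
scene 54 [[0.104, -0.042, 0.017], [0.119, -0.029, 0.028], [0.14, -0.013, 0.035]] topface [ 0.121 -0.029  0.033]
18.2833
```

View pics/scene5.png

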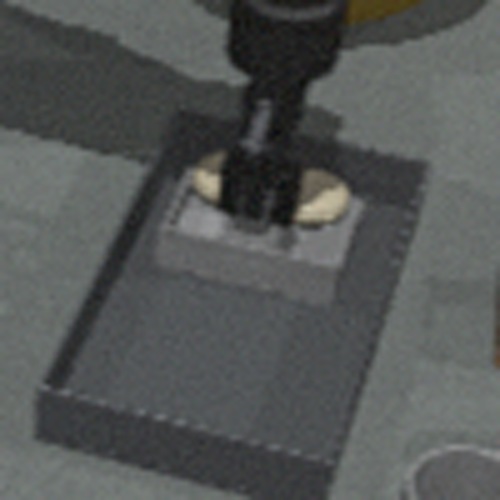

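The wrist carries about 1.3 N more than the empty scoop, which matches both soaps (0.14 kg), and both lie on the pan. I'll tilt the scoop back so they slide inward, then lift and carry it.

Run:
```python
from h import *
B=(-.065,0,0)
arm.hold(.4)
go(.155,.0095,.005,.0,.03)
for a in (.1,.2,.3,.36): go(.155,.0095,.006,a,.05,pivot=B)
arm.hold(.5)
go(.155,.0095,.12,.36,.08,pivot=B)
f=arm.read_wrist_force()
t,q=pose(TRAY,.12,TYAW,.36,pivot=B)
arm.move_linear(t,q,max_speed=.12)
arm.hold(.3)
print(np.round(arm.read_wrist_force(),2),arm.read_width(),arm.read_time_s())
p=viewer.read_camera("scene"); save(p,"scene6",(190,180,350,330),4)
```

```text
lip 0.155 0.005 F bin [ 0.3 -0.2 -4.5] dz 0.0
lip 0.155 0.006 F bin [ 0.6  0.2 -4.5] dz 0.0
lip 0.155 0.006 F bin [ 0.4  0.2 -4.4] dz 0.0
lip 0.155 0.006 F bin [ 0.1 -0.4 -3.5] dz 0.0001
lip 0.155 0.006 F bin [-0.  -0.  -3.4] dz 0.0
lip 0.155 0.12 F bin [ 0.8  0.4 -4.7] dz -0.0005
[-0.72  0.12 -4.21] 0.021591622106914128 28.225
```

View pics/scene6.png

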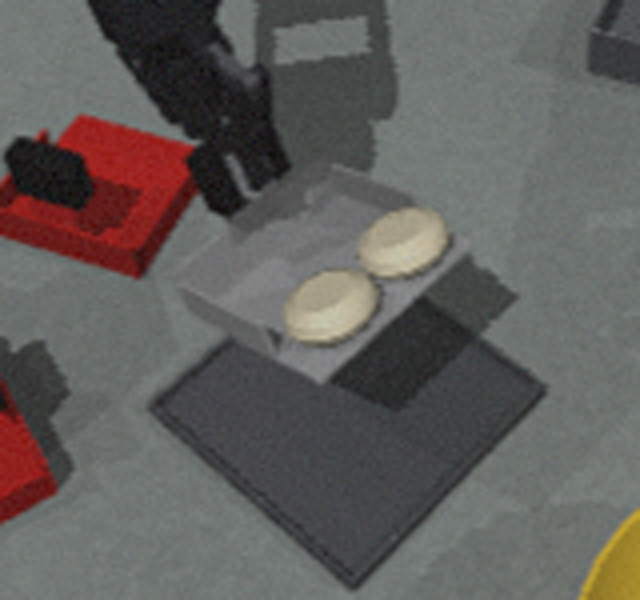

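Both soaps ride in the pan at the lip end, at crop (330,305) and (405,243). I'll measure where they sit in the scoop frame before lowering.

```bash
cat >> h.py <<'E'
def inscoop(o,Rs,names=("scene","top")):
    for n in names:
        p=viewer.read_camera(n);W=cloud(p);c=p["color"].astype(int)
        L=Rs.inv().apply((W-o).reshape(-1,3)).reshape(W.shape)
        m=(abs(L[...,0])<.1)&(abs(L[...,1])<.08)&(L[...,2]<.06)&(L[...,2]>.006)&(c[...,0]-c[...,2]>18)
        m=cv2.erode(m.astype(np.uint8),np.ones((2,2)))
        k,lab=cv2.connectedComponents(m)
        for i in range(1,k):
            l=L[lab==i]
            if len(l)>=8:
                t=l[l[:,2]>np.percentile(l[:,2],50)]
                print(n,len(l),np.round(np.percentile(l,[2,50,98],axis=0),3).tolist(),"top",t.mean(0).round(3))
    return p
E
python3 - <<'E'
from h import *
Rz=R.from_euler('z',TYAW);Rs=Rz*R.from_euler('y',-.36);pv=np.array([-.065,0,0])
o=np.array([*TRAY,.12])+Rz.apply(pv)-Rs.apply(pv)
inscoop(o,Rs)
E
```

```text
scene 251 [[0.026, 0.011, 0.013], [0.05, 0.031, 0.025], [0.065, 0.055, 0.029]] top [0.043 0.035 0.027]
scene 283 [[0.026, -0.051, 0.013], [0.051, -0.031, 0.025], [0.066, -0.006, 0.028]] top [ 0.043 -0.027  0.027]
top 267 [[0.017, 0.014, 0.02], [0.039, 0.039, 0.025], [0.063, 0.06, 0.029]] top [0.039 0.039 0.027]
top 275 [[0.016, -0.048, 0.019], [0.039, -0.023, 0.025], [0.062, -0.001, 0.03]] top [ 0.039 -0.023  0.027]
```

Run:
```python
from h import *
def pl(z,v,a=0.):
    t,q=pose(TRAY,z,TYAW,a,pivot=(-.065,0,0)); arm.move_linear(t,q,max_speed=v); f=arm.read_wrist_force(); print(z,np.round(f,1)); return f
pl(.12,.06,.15); pl(.10,.06); pl(.02,.08); pl(.007,.03)
for z in (.0055,.0048,.0042,.0037,.0032):
    if pl(z,.01)[2]>-1.5: break
arm.hold(.3)
inscoop(np.array([*TRAY,.004]),R.from_euler('z',TYAW),("scene",))
fingers.move_gripper(.06)
arm.hold(.3)
t,q=pose(TRAY,.15,TYAW); arm.move_linear(t,max_speed=.1)
arm.movep([.35,.1,.45],q)
p=inscoop(np.array([*TRAY,.004]),R.from_euler('z',TYAW)); save(p,"top7",(360,140,460,240),5)
W=cloud(p);m=(abs(W[...,0]-.46)<.1)&(abs(W[...,1]+.345)<.1)&(W[...,2]>.095)
print("grip",cv2.minAreaRect((W[m][:,:2]*1000).astype(np.float32)),W[m][:,2].max(),arm.read_time_s(),np.round(arm.read_wrist_force(),1))
```

```text
0.12 [ 0.2  0.9 -4.3]
0.1 [ 0.3 -0.3 -4.4]
0.02 [-0.3 -0.2 -3.8]
0.007 [-0.2 -0.6 -4. ]
0.0055 [-0.6  0.1 -4.3]
0.0048 [-0.1  0.2 -4.1]
0.0042 [-0.2 -0.  -3.3]
0.0037 [-4.   3.   5.8]
scene 224 [[0.019, 0.012, 0.017], [0.041, 0.035, 0.026], [0.065, 0.057, 0.03]] top [0.039 0.038 0.028]
scene 255 [[0.02, -0.051, 0.017], [0.041, -0.026, 0.027], [0.065, -0.004, 0.031]] top [ 0.038 -0.025  0.028]
scene 223 [[0.02, 0.012, 0.018], [0.041, 0.036, 0.027], [0.064, 0.057, 0.031]] top [0.038 0.039 0.028]
scene 252 [[0.02, -0.05, 0.018], [0.042, -0.026, 0.027], [0.065, -0.004, 0.03]] top [ 0.039 -0.024  0.028]
top 90 [[0.013, 0.012, 0.018], [0.033, 0.042, 0.024], [0.061, 0.061, 0.031]] top [0.04  0.043 0.027]
top 82 [[0.013, -0.046, 0.017], [0.028, -0.016, 0.025], [0.062, -0.001, 0.032]] top [ 0.039 -0.015  0.027]
grip ((449.8361511230469, -337.08514404296875), (55.021217346191406, 23.03595542907715), 81.11225128173828) 0.11198994103554501 37.45 [0.2 0.2 0.5]
```

View pics/top7.png

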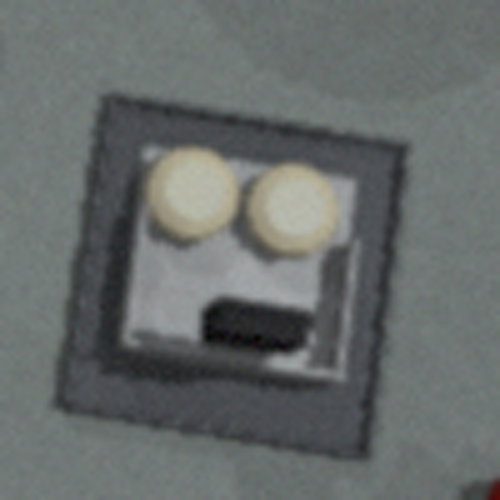

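The scoop sits flat inside the tray with both soaps in its pan, at crop (192,192) and (293,208), about 38 mm ahead of pan centre against a limit of 50. The gripper is clear, so I'm handing in.

```bash
python3 -c "
from h import *
print(hand_in())"
```

```text
the job is handed in; nothing more can be done
None
```

The job is handed in: the steel scoop is flat on the tray with both soaps in its pan, released and clear of the gripper, about 37 s in; the hand-in call gave no verdict.

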